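Next specimen into the uncapping stand, finished tube back to the rack

TASK

Take the collared vial out of the tube rack and, keeping it upright, slide it sideways into the slot of the uncapping stand until it is fully home with its collar under the slotted plate; let go of it there. Then take the finished tube out of the small black block and lower it, without dropping it, to the bottom of the rack hole that the vial has left. Leave the other tubes in their holes and everything else on the desk where it is.

Things in the scene. Friction and masses are not known exactly. Their poses are not given: they have to be found in the camera images.
- vial: The collared vial: white with a grey stopper, 99 mm tall, 20 mm diameter all the way except one flat round collar, 34 mm diameter and 4 mm thick, from 45 to 49 mm above its foot. About 30 g. It starts standing in one of the four rack holes, foot on the hole's floor 10 mm above the table, collar just above the rack. Origin at the centre of its foot, z up along its axis.
- done_tube: Plain white tube with a grey stopper, 20 mm diameter, 99 mm tall, no collar, about 30 g. It starts standing in the hole of the small block, foot 10 mm above the table. Origin at the centre of its foot, z up along its axis.
- rack: Fixed dark steel tube rack, 58 x 236 mm, 50 mm tall (its thin end plates 54 mm), with four holes in one row along its own y, 56 mm apart; hole floors 10 mm above the table. Origin at the centre of its underside; it stands left or right of the robot's centre line.
- block: Fixed black single-tube block, 60 x 60 mm, 40 mm tall, one central hole 23 mm across and 30 mm deep (floor 10 mm above the table). Origin at the centre of its underside.
- stand: Fixed uncapping stand, 150 (x) x 96 (y) mm: a grey base 10 mm thick and, over its rear part on side and back walls (76 mm apart inside), a steel plate from 63 to 67 mm above the table. A 25 mm wide slot in the plate, open at a flared mouth towards -x, runs along x and ends square at x = 42 mm. Plate front edge x = 5 mm, flares to -13 mm. Origin under its centre, x into the slot.
- seat (a point): On the stand's base (10 mm above the table), in the slot's centre line: where the centre of the vial's foot is when the vial is fully home against the slot's end. Axes as the stand.
- apron (a point): On the stand's bare front apron (10 mm above the table, part of the same flat base), in line with the slot, 74 mm in front of the seat. The vial can be set here and slid along the base: its collar then passes under the plate with 4 mm to spare above, its neck along the slot.
- hole0 (a point): Centre of the mouth of rack hole 0, 50 mm above the table (level with the rack's top). Hole 23 mm across, 40 mm deep; each hole has a tube or the vial in it at the start.
- hole1 (a point): Centre of the mouth of rack hole 1, 50 mm above the table (level with the rack's top). Hole 23 mm across, 40 mm deep; each hole has a tube or the vial in it at the start.
- hole2 (a point): Centre of the mouth of rack hole 2, 50 mm above the table (level with the rack's top). Hole 23 mm across, 40 mm deep; each hole has a tube or the vial in it at the start.
- hole3 (a point): Centre of the mouth of rack hole 3, 50 mm above the table (level with the rack's top). Hole 23 mm across, 40 mm deep; each hole has a tube or the vial in it at the start.
- tube1: Plain white tube with a grey stopper, 20 mm diameter, 99 mm tall, no collar, about 30 g. One of three bystander tubes standing in the rack, to be left there. Origin at the centre of its foot, z up along its axis.
- tube2: Plain white tube with a grey stopper, 20 mm diameter, 99 mm tall, no collar, about 30 g. One of three bystander tubes standing in the rack, to be left there. Origin at the centre of its foot, z up along its axis.
- tube3: Plain white tube with a grey stopper, 20 mm diameter, 99 mm tall, no collar, about 30 g. One of three bystander tubes standing in the rack, to be left there. Origin at the centre of its foot, z up along its axis.
- oil: Amber oil bottle, 30 mm diameter, 65 mm tall, bystander. Origin under its centre.
- slide_box: Closed grey and white slide box, 92 x 92 mm, 32 mm tall, bystander. Origin under its centre.
- coverslips: Small plastic box of cover slips, 31 x 31 mm, 24 mm tall, bystander. Origin under its centre.
- mouse: Black computer mouse, 100 x 58 mm, 34 mm tall, bystander. Origin under its centre.
- pot: Empty black specimen pot, 76 mm diameter, 60 mm tall, bystander. Origin under its centre.
- stapler: Black stapler, 130 x 34 mm, 45 mm tall, bystander. Origin under its centre.
- dish: Shallow white dish, 90 mm diameter, 16 mm tall, bystander. Origin under its centre.
Mind the look-alikes: they are no part of the job. What is shaped like the done_tube but pink or red is not meant.

How it is judged:
By the outcome, as a careful person would: the job done as asked, in the order asked, and still so for the second after the job is handed in, with the robot touching nothing.
It also fails if it takes over 66 s, if anything falls off the work surface, if the arm or the gripper's body presses on something with over 40 N, if the wrist force passes 120 N, or if a joint passes its speed limit or range.

ROBOT

A 6-joint arm with a two-finger parallel gripper is mounted at the origin on the work surface. World frame = base frame: x ahead of the robot, y to its left, z up, the work surface at z = 0. Lengths are in mm, angles in rad, forces in N, time in s.
With the tool pointing down it reaches from about 350 to 775 mm from the base axis. Payload 7.3 kg.
Tool frame: the origin (TCP) lies on the centre line of the jaws, within the pads' length; the fingertips stand 17 mm ahead of it and the grasp point (between the pads) lies 2 mm behind it; z points along the fingers, y is the line along which they close (so a half turn about z gives the same grasp; the last joint's range is limited). The gripper opens to 92 mm and grips with 3 to 60 N. Pads are 19 mm wide; open, the fingers measure 130 mm over their backs; the gripper's body (75 mm by 190 mm) begins 47 mm behind the grasp point.
Start: joints at [-1.476, 0.342, 1.524, -0, 1.275, -0.146], TCP at [125.223, -509.865, 243.741] pointing down, gripper open.
Joint ranges: [-2.53, 2.53], [-0.77, 2.02], [0.04, 2.7], [-1, 4.14], [0.28, 2.66], [-3.11, 3.11]. Speed limits (rad/s): [2.57, 2.57, 3.14, 3.14, 3.14, 3.14].

INTERFACE

Orientations are given as [roll, pitch, yaw] about the fixed x, y, z axes, in that order (R = Rz(yaw) Ry(pitch) Rx(roll)).
In Python, from plant import bot gives the robot as it stands. The module is installed in compiled form; this text tells all that it offers.
- The arm moves only by the shell command python3 -m pendant 'ROWS'. ROWS is JSON, a list of rows, each a list of 3 entries, a list of its own where there are three numbers: the shift along the world's x, y, z as a fraction of full scale, then the turn, a rotation vector about the world's x, y, z as a fraction of full scale, then the opening, from -1 (shut) to 1 (fully open), so that 0 is half open. In form: [[[tx, ty, tz], [rx, ry, rz], claw], ...]. A call has exactly 10 rows; each row shifts and turns the commanded pose from where the row before left it; what a row does not reach is not made up. Full scale, the value 1, is 30 mm for a shift and 0.12 rad for a turn. A row lasts 1/12 s, in which the tool goes at most 41.7 mm and 7.16 degrees, less where a joint would pass 70% of its speed; a pose out of reach is approached as far as the arm can. A call with a number of a shift or a turn outside -1 to 1 is refused whole. A call with a gripper value outside its range is refused whole. The fingers move at their own pace and stop on an object; the grip force is fixed at half the most. Time passes only in rows, so rows that do not move let the fingers close, or fill a call up. It gives the time, the measured TCP pose, the force, the opening and the grip force at its end, in the units of the state.
- bot.get_obs(): the state, without advancing time (a new reading comes with each control period).
- bot.capture(name): name is "side" or "top"; returns the picture (420x560x3 uint8, blue, green, red); there is no depth.
- bot.camera_params(name): a dict with "fovy" (degrees; the focal length in pixels is half the picture's height over the tangent of half this angle, whatever the lens; pixels are square), "cx", "cy" (the principal point, pixels), "camera_from_world" (4x4, takes a point from world to camera coordinates). Camera axes: x right, y down, z forward; pixel columns grow to the right and rows downward; lengths in mm; the calibration is good to about 2 mm. A picture is of the moment at which its call begins. camera_params takes no time and is no camera call.
- bot.close_job(): hands the job in; it is judged then, once.
The state is a dict: "time": time; "joint_positions": joint angles; "dq": joint speeds; "tau": joint torques, N m; "tool_pos": TCP position; "tcp_rot": TCP orientation; "contact_force": force on the tool from outside, world axes, zero at the start; "moment": the same for the moment, N m; "grip_width": finger opening in mm; "finger_force": force on a finger pad.
Only numpy, scipy, OpenCV 4.12 (cv2) and the standard library are available. Lean on these libraries where they do the work, as an engineer would, in place of code of your own. Each camera call takes 0.05 s, during which the arm holds its last target. There are 200 camera calls.

## Working session

There is one attempt and no reset: what is moved stays moved. The work goes in short steps, Python scripts to look and compute and a shell command to move; the robot and the scene stay as the last step left them, time stands still between calls to the robot, and variables do not carry over. Pictures are saved under pics/ and viewed, at most 10 in all, crops included, and the job is handed in when it is done.

```bash
mkdir -p pics
python3 - <<'E'
from plant import bot
import cv2,numpy as np
for n in("top","side"):
    im=bot.capture(n); cv2.imwrite(f"pics/{n}0.png",im)
    p=bot.camera_params(n); print(n,p["fovy"],p["cx"],p["cy"],np.round(p["camera_from_world"],3).tolist())
o=bot.get_obs(); print({k:np.round(v,3).tolist() for k,v in o.items()})
E
```

```text
top 54.43035275222225 282.2588733532057 208.43767753760494 [[-0.001, -1.0, -0.005, -83.428], [-0.997, 0.001, -0.076, 589.815], [0.076, 0.005, -0.997, 1147.995], [0.0, 0.0, 0.0, 1.0]]
side 53.23979132125458 274.42348470916534 203.69079841779202 [[-0.856, -0.516, 0.02, 473.908], [-0.341, 0.535, -0.773, 272.19], [0.388, -0.669, -0.634, 766.005], [0.0, 0.0, 0.0, 1.0]]
{'time': 0.1, 'joint_positions': [-1.476, 0.343, 1.525, 0.0, 1.275, -0.146], 'dq': [-0.001, -0.0, -0.002, -0.001, -0.0, -0.001], 'tau': [0.001, -43.201, -24.469, 0.072, 0.053, -0.0], 'tool_pos': [125.206, -509.493, 243.105], 'tcp_rot': [-3.14, -0.0, 0.241], 'contact_force': [-0.194, 1.007, -0.649], 'moment': [-0.032, 0.012, -0.021], 'finger_force': 0.0, 'grip_width': 91.955}
```

View pics/top0.png

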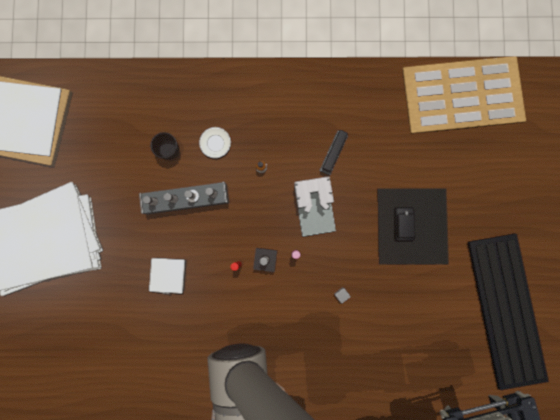

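View pics/side0.png

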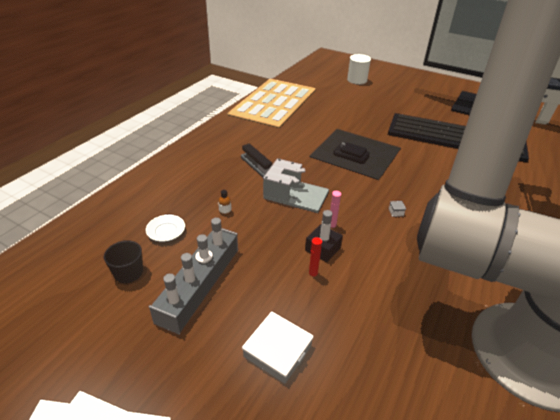

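The top view shows the rack at (184,197), with the collared vial as third stopper (192,195). The block holds the grey-stoppered tube at (264,261), and the stand is at (315,205) with its apron towards the robot.

Look-alikes in the top view:
- **For the vial:** plain rack tubes at (150,200), (168,198) and (210,192).
- **For the done tube:** the red one at (235,267) and the pink one at (296,255).

I choose the collared one and the one in the block, and check both in a close crop.

Run:
```python
import cv2,numpy as np
t=cv2.imread("pics/top0.png");s=cv2.imread("pics/side0.png")
a=cv2.resize(t[165:285,130:350],None,fx=3.6,fy=3.6,interpolation=cv2.INTER_CUBIC)
cv2.imwrite("pics/tc.png",a)
b=cv2.resize(s[150:330,145:355],None,fx=3.3,fy=3.3,interpolation=cv2.INTER_CUBIC); cv2.imwrite("pics/sc.png",b)
```

```text
(no output)
```

View pics/tc.png

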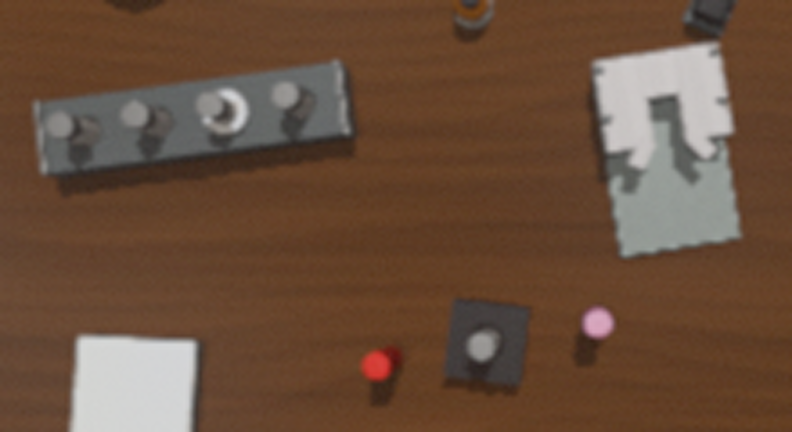

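View pics/sc.png

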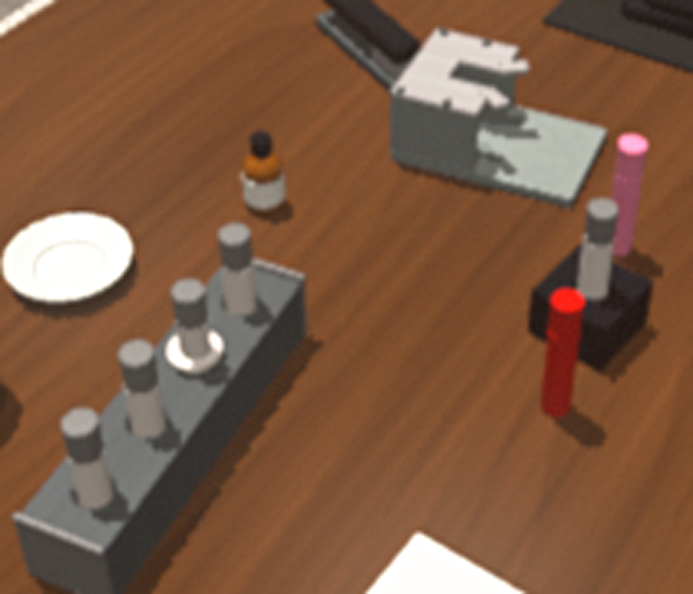

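The crops confirm both choices. The collared vial has its stopper top at (210,104) in the top crop and (188,289) in the side crop. The done tube in the block is at (481,347) top and (602,208) side. The slot's end is at about (663,99) in the top crop.

```bash
cat > h.py <<'E'
import numpy as np
from plant import bot
def ray(n,px):
    p=bot.camera_params(n);f=210/np.tan(np.radians(p["fovy"]/2));T=np.array(p["camera_from_world"])
    d=T[:3,:3].T@np.array([(px[0]-p["cx"])/f,(px[1]-p["cy"])/f,1]);o=-T[:3,:3].T@T[:3,3]
    return o,d
def plane(n,px,z):
    o,d=ray(n,px);return np.round(o+d*(z-o[2])/d[2],1)
def tri(pt,ps):
    o,d=ray("top",pt);q,e=ray("side",ps)
    s=np.linalg.lstsq(np.c_[d,-e],q-o,rcond=None)[0]
    a,b=o+s[0]*d,q+s[1]*e;return np.round((a+b)/2,1),round(np.linalg.norm(a-b),1)
tc=lambda u,v:((u+.5)/3.6-.5+130,(v+.5)/3.6-.5+165)
sc=lambda u,v:((u+.5)/3.3-.5+145,(v+.5)/3.3-.5+150)
E
python3 - <<'E'
from h import *
for a,b in [((60,125),(82,420)),((135,114),(138,352)),((210,104),(188,289)),((286,94),(235,233)),((481,347),(602,208))]:
    print(*tri(tc(*a),sc(*b)),plane("top",tc(*a),109),plane("side",sc(*b),109))
print("rack corners");[print(plane("top",tc(*c),54)) for c in((36,101),(46,172),(341,62),(352,135))]
print("plate back, slot end, tips");[print(plane("top",tc(*c),67)) for c in((594,62),(718,43),(663,99))]
print("base front");[print(plane("top",tc(*c),10)) for c in((622,257),(741,238))]
print("side base front");[print(plane("side",sc(*c),10)) for c in((573,202),(606,130))]
print("side plate back, slot end");[print(plane("side",sc(*c),67)) for c in((443,30),(520,45),(397,92),(455,72))]
print("block");[print(plane("top",tc(*c),40)) for c in((455,299),(529,308),(520,386),(445,377))]
E
```

```text
[607.7 277.7 107.5] 0.6 [607.8 277.3 109. ] [606.3 278.4 109. ]
[615.8 222.4 106.7] 0.9 [615.9 222.  109. ] [613.6 223.7 109. ]
[623.4 167.  107.2] 0.1 [623.3 166.6 109. ] [622.1 168.3 109. ]
[630.9 110.9 106.4] 0.0 [630.6 110.4 109. ] [629.  113.2 109. ]
[444.9 -34.2 107.5] 0.8 [444.6 -34.4 109. ] [444.7 -32.3 109. ]
rack corners
[632.  315.2  54. ]
[576.7 306.   54. ]
[662.2  78.   54. ]
[605.1  68.9  54. ]
plate back, slot end, tips
[ 660.1 -118.6   67. ]
[ 674.7 -214.1   67. ]
[ 631.4 -171.5   67. ]
base front
[ 510.9 -142.    10. ]
[ 526.  -237.3   10. ]
side base front
[ 508.1 -137.1   10. ]
[ 525.7 -232.5   10. ]
side plate back, slot end
[ 668.5 -211.6   67. ]
[ 605.4 -226.4   67. ]
[ 654.3 -118.6   67. ]
[ 630.3 -165.5   67. ]
block
[478.1 -10.5  40. ]
[471.1 -68.1  40. ]
[411.  -61.2  40. ]
[417.9  -3.   40. ]
```

Triangulated heights (106–108, expected 109), the hole spacing (56) and the stand length (151) all check out. I'm setting out to a point above the vial at about (623,167), yaw 1.708.

```bash
python3 -m pendant '[[[0.8,1,0],[0,0,0.5],0.3],[[0.8,1,0],[0,0,0.5],0.3],[[0.8,1,0],[0,0,0.5],0.3],[[0.8,1,0],[0,0,0.5],0.3],[[0.8,1,0],[0,0,0.5],0.3],[[0.8,1,0],[0,0,0.5],0.3],[[0.8,1,0],[0,0,0.5],0.3],[[0.8,1,0],[0,0,0.5],0.3],[[0.8,1,0],[0,0,0.5],0.3],[[0.8,1,0],[0,0,0.5],0.3]]'
python3 -m pendant '[[[0.5,1,0],[0,0,0.5],0.3],[[0.5,1,0],[0,0,0.5],0.3],[[0.5,1,0],[0,0,0.5],0.3],[[0.5,1,0],[0,0,0.5],0.3],[[0.5,1,0],[0,0,0.5],0.3],[[0.5,1,0],[0,0,0.5],0.3],[[0.5,1,0],[0,0,0.5],0.3],[[0.5,1,0],[0,0,0.5],0.3],[[0.5,1,0],[0,0,0.5],0.3],[[0.5,1,0],[0,0,0.5],0.3]]'
```

```text
time: 0.93
tool_pos: [365.9, -208.1, 243.7]
tcp_rot: [-3.142, 0.0, 0.844]
contact_force: [0.5, -1.3, 0.1]
grip_width: 59.6
finger_force: 0.0
time: 1.77
tool_pos: [515.5, 91.9, 243.4]
tcp_rot: [-3.141, 0.0, 1.444]
contact_force: [1.3, 0.3, -1.2]
grip_width: 59.7
finger_force: 0.0
```

```bash
python3 -m pendant '[[[0.45,0.315,-0.4],[0,0,0.275],0.3],[[0.45,0.315,-0.4],[0,0,0.275],0.3],[[0.45,0.315,-0.4],[0,0,0.275],0.3],[[0.45,0.315,-0.4],[0,0,0.275],0.3],[[0.45,0.315,-0.4],[0,0,0.275],0.3],[[0.45,0.315,-0.4],[0,0,0.275],0.3],[[0.45,0.315,-0.4],[0,0,0.275],0.3],[[0.45,0.315,-0.4],[0,0,0.275],0.3],[[0,0,0],[0,0,0],0.3],[[0,0,0],[0,0,0],0.3]]'
python3 - <<'E'
from h import *
import cv2
t=bot.capture("top");s=bot.capture("side")
a=cv2.resize(t[140:240,140:240],(400,400),interpolation=2);b=cv2.resize(s[170:290,140:260],(400,400),interpolation=2)
cv2.imwrite("pics/a1.png",np.hstack([a,b]))
E
```

```text
time: 2.6
tool_pos: [622.6, 165.8, 146.2]
tcp_rot: [-3.139, 0.0, 1.705]
contact_force: [-0.4, -0.5, -0.6]
grip_width: 59.8
finger_force: 0.0
```

View pics/a1.png

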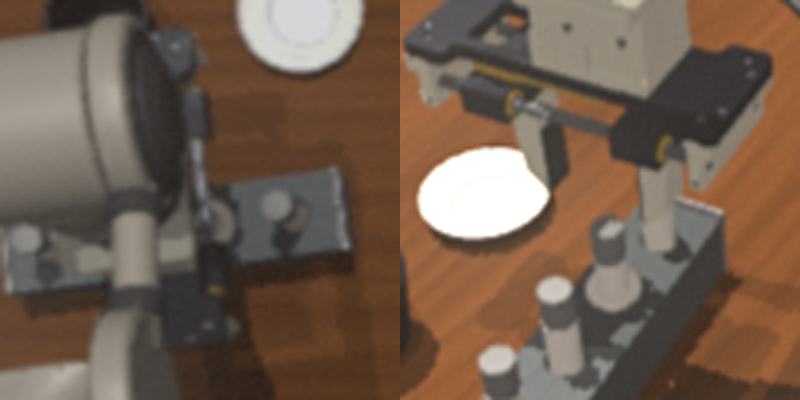

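The fingers straddle the vial's grey stopper: (610,225) in the right half, between fingertips at (550,190) and (660,250). I'll descend and close.

```bash
python3 -m pendant '[[[0,0.03,-0.375],[0,0,0],0.3],[[0,0,-0.375],[0,0,0],0.3],[[0,0,-0.375],[0,0,0],0.3],[[0,0,-0.375],[0,0,0],0.3],[[0,0,-0.375],[0,0,0],0.3],[[0,0,0],[0,0,0],-1],[[0,0,0],[0,0,0],-1],[[0,0,0],[0,0,0],-1],[[0,0,0],[0,0,0],-1],[[0,0,0],[0,0,0],-1]]'
```

```text
time: 3.53
tool_pos: [623.6, 166.7, 92.2]
tcp_rot: [3.14, -0.0, 1.705]
contact_force: [-0.0, -1.3, -0.9]
grip_width: 30.7
finger_force: 0.0
```

```bash
python3 -m pendant '[[[0,0,0],[0,0,0],-1],[[0,0,0],[0,0,0],-1],[[0,0,0],[0,0,0],-1],[[0,0,0],[0,0,0],-1],[[0,0,0.3],[0,0,0],-1],[[0,0,0.5],[0,0,0],-1],[[0,0,0.7],[0,0,0],-1],[[0,0,0.9],[0,0,0],-1],[[0,0,0.9],[0,0,0],-1],[[0,0,0.9],[0,0,0],-1]]'
```

```text
time: 4.37
tool_pos: [622.9, 166.6, 219.2]
tcp_rot: [-3.141, 0.0, 1.705]
contact_force: [0.7, -0.1, -0.2]
grip_width: 19.3
finger_force: 30.0
```

```bash
python3 -m pendant '[[[-0.2,-0.5,0],[0,0,0],-1],[[-0.2,-0.9,0],[0,0,0],-1],[[-0.2,-1,0],[0,0,0],-1],[[-0.2,-1,0],[0,0,0],-1],[[-0.2,-1,0],[0,0,0],-1],[[-0.2,-1,0],[0,0,0],-1],[[-0.2,-1,0],[0,0,0],-1],[[-0.2,-1,0],[0,0,0],-1],[[-0.2,-1,0],[0,0,0],-1],[[-0.2,-1,0],[0,0,0],-1]]'
python3 -m pendant '[[[-0.2,-0.8,0],[0,0,0.05],-1],[[-0.2,-0.8,-0.2],[0,0,0.05],-1],[[0,-0.45,-0.5],[0,0,0.05],-1],[[0,-0.2,-0.6],[0,0,0.05],-1],[[0,0,-0.6],[0,0,0],-1],[[0,0,-0.5],[0,0,0],-1],[[0,0,-0.3],[0,0,0],-1],[[0,0,0],[0,0,0],-1],[[0,0,0],[0,0,0],-1],[[0,0,0],[0,0,0],-1]]'
python3 - <<'E'
from h import *
import cv2
t=bot.capture("top");s=bot.capture("side")
cv2.imwrite("pics/s2.png",s);cv2.imwrite("pics/t2.png",t)
a=cv2.resize(t[160:250,270:360],(400,400),interpolation=2);b=cv2.resize(s[100:220,235:355],(400,400),interpolation=2)
cv2.imwrite("pics/a2.png",np.hstack([a,b]))
E
```

```text
time: 5.2
tool_pos: [562.6, -116.7, 218.1]
tcp_rot: [3.141, 0.0, 1.705]
contact_force: [0.6, 0.4, 0.6]
grip_width: 19.5
finger_force: 30.0
time: 6.03
tool_pos: [551.9, -183.0, 137.7]
tcp_rot: [3.14, 0.001, 1.729]
contact_force: [0.6, 0.2, -0.1]
grip_width: 18.9
finger_force: 30.0
```

View pics/a2.png

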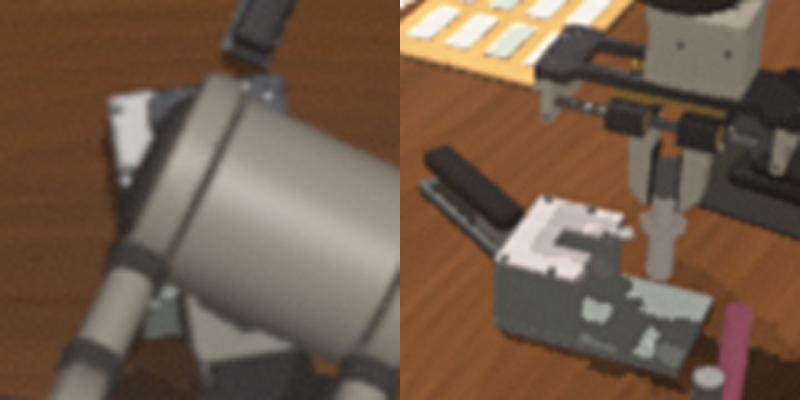

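Run:
```python
from h import *
import cv2
cc=lambda u,v:((u-400+.5)*.3-.5+235,(v+.5)*.3-.5+100)
x,y,z=551.9,-183,137.7-82.2
for nm,px,h in(("foot",(660,274),0),("collar mid",(662,222),47)):
    print(nm,plane("side",cc(*px),z+h))
# slot edges/plate landmarks in this crop
for nm,px in(("slot end L",(553,243)),("slot end R?",(568,231)),("back L",(545,197)),("back R",(622,213)),("tipNear",(598,278)),("left front",(497,262))):print(nm,plane("side",cc(*px),67))
print("base front",plane("side",cc(712,297),10),plane("side",cc(683,365),10))
s=cv2.imread("pics/s2.png"); 
s0=cv2.imread("pics/side0.png")
cv2.imwrite("pics/a3.png",np.hstack([cv2.resize(x[140:220,255:335],(400,400),interpolation=2) for x in(s0,s)]))
```

```text
foot [ 550.6 -181.7   55.5]
collar mid [ 553.  -181.6  102.5]
slot end L [ 632.2 -158.6   67. ]
slot end R? [ 630.5 -178.9   67. ]
back L [ 670.1 -210.5   67. ]
back R [ 606.9 -223.9   67. ]
tipNear [ 581.  -137.7   67. ]
left front [ 655.2 -114.3   67. ]
base front [ 526.4 -233.6   10. ] [ 508.4 -144.8   10. ]
```

View pics/a3.png

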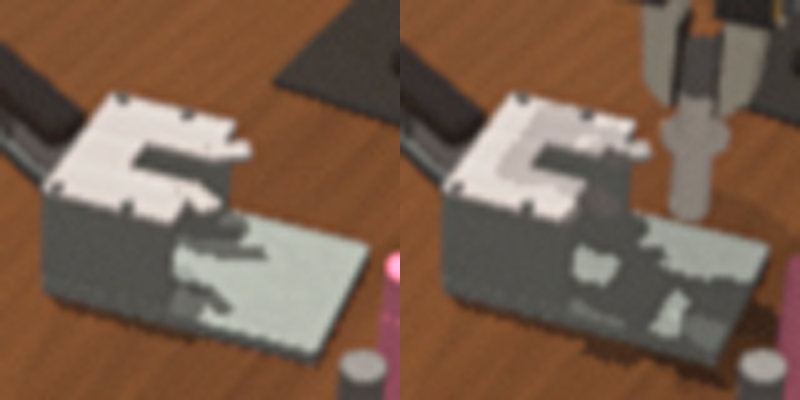

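Run:
```python
from h import *
cc=lambda u,v:((u+.5)*.2-.5+255,(v+.5)*.2-.5+140)
for nm,px,z in(("end y-",(147,146),67),("end y+",(132,166),67),("back y-",(110,94),67),("back y+",(43,186),67),("front y-",(235,125),67),("front y+",(180,222),67),("tip y-",(252,150),67),("tip y+",(222,205),67),("base y-",(370,243),10),("base y+",(318,356),10)):
    p=plane("side",cc(*px),z)-[0,1.3,0]
    c,s=np.cos(.157),np.sin(.157); d=p[:2]-[593,-178]
    print(nm,p,"stand frame",np.round([c*d[0]+s*d[1],-s*d[0]+c*d[1]],1))
```

```text
end y- [ 633.2 -179.3   67. ] stand frame [39.5 -7.6]
end y+ [ 630.6 -159.6   67. ] stand frame [40.  12.3]
back y- [ 674.5 -211.    67. ] stand frame [ 75.3 -45.3]
back y+ [ 659.7 -120.1   67. ] stand frame [74.9 46.8]
front y- [ 603.8 -221.3   67. ] stand frame [  3.9 -44.5]
front y+ [ 586.3 -131.    67. ] stand frame [ 0.7 47.5]
tip y- [ 585.4 -205.7   67. ] stand frame [-11.8 -26.2]
tip y+ [ 575.5 -154.8   67. ] stand frame [-13.7  25.7]
base y- [ 526.6 -237.7   10. ] stand frame [-74.9 -48.6]
base y+ [ 508.4 -138.5   10. ] stand frame [-77.4  52.2]
```

```bash
python3 -m pendant '[[[0,-0.03,-0.3],[0,0,0],-1],[[0,0,-0.3],[0,0,0],-1],[[0,0,-0.3],[0,0,0],-1],[[0,0,-0.2],[0,0,0],-1],[[0,0,-0.15],[0,0,0],-1],[[0,0,-0.12],[0,0,0],-1],[[0,0,-0.1],[0,0,0],-1],[[0,0,0],[0,0,0],-1],[[0,0,0],[0,0,0],-1],[[0,0,0],[0,0,0],-1]]'
```

```text
time: 6.97
tool_pos: [551.3, -183.8, 92.5]
tcp_rot: [3.141, 0.0, 1.729]
contact_force: [-0.8, -0.3, 0.3]
grip_width: 19.2
finger_force: 30.0
```

```bash
python3 -m pendant '[[[0.165,0.026,0],[0,0,0],-1],[[0.165,0.026,0],[0,0,0],-1],[[0.165,0.026,0],[0,0,0],-1],[[0.165,0.026,0],[0,0,0],-1],[[0.165,0.026,0],[0,0,0],-1],[[0.165,0.026,0],[0,0,0],-1],[[0.165,0.026,0],[0,0,0],-1],[[0.165,0.026,0],[0,0,0],-1],[[0.165,0.026,0],[0,0,0],-1],[[0,0,0],[0,0,0],-1]]'
```

```text
time: 7.8
tool_pos: [596.8, -176.6, 92.4]
tcp_rot: [3.141, 0.0, 1.729]
contact_force: [0.0, -0.1, -0.8]
grip_width: 19.3
finger_force: 30.0
```

```bash
python3 -m pendant '[[[0.13,0.021,0],[0,0,0],-1],[[0.13,0.021,0],[0,0,0],-1],[[0.13,0.021,0],[0,0,0],-1],[[0.13,0.021,0],[0,0,0],-1],[[0.13,0.021,0],[0,0,0],-1],[[0.13,0.021,0],[0,0,0],-1],[[0,0,0],[0,0,0],-1],[[0,0,0],[0,0,0],-1],[[0,0,0],[0,0,0],-1],[[0,0,0],[0,0,0],-1]]'
python3 - <<'E'
from h import *
import cv2
s=bot.capture("side")
cv2.imwrite("pics/a4.png",cv2.resize(s[120:200,235:335],(750,600),interpolation=2))
E
```

```text
time: 8.63
tool_pos: [619.0, -173.0, 92.3]
tcp_rot: [-3.141, -0.0, 1.729]
contact_force: [0.7, 0.3, -0.4]
grip_width: 19.3
finger_force: 30.0
```

View pics/a4.png

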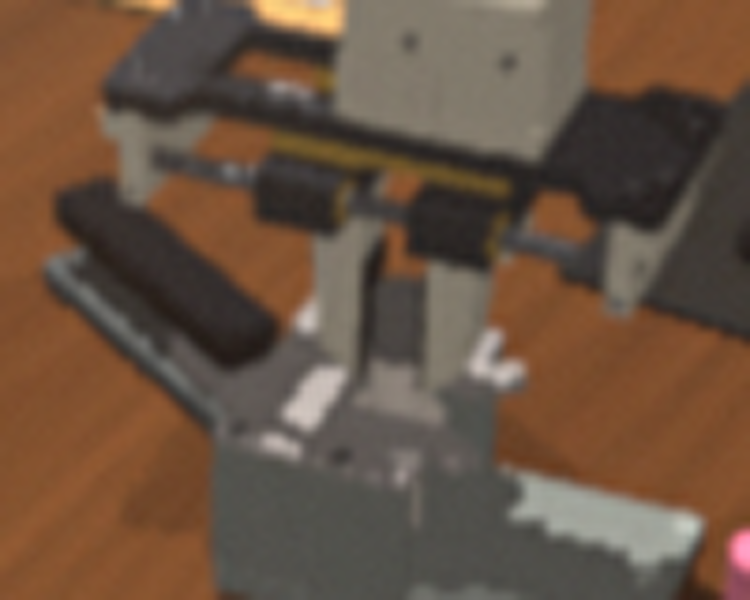

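The neck is between the fingers, in the slot at (400,400), the collar is under the plate and no forces show. I'll creep on until it touches the slot's end.

```bash
python3 -m pendant '[[[0.03,0.005,0],[0,0,0],-1],[[0.03,0.005,0],[0,0,0],-1],[[0.03,0.005,0],[0,0,0],-1],[[0.03,0.005,0],[0,0,0],-1],[[0.02,0.003,0],[0,0,0],-1],[[0,0,0],[0,0,0],-1],[[0,0,0],[0,0,0],-1],[[0,0,0],[0,0,0],-1],[[0,0,0],[0,0,0],-1],[[0,0,0],[0,0,0],-1]]'
python3 -m pendant '[[[0.02,0.003,0],[0,0,0],-1],[[0.02,0.003,0],[0,0,0],-1],[[0,0,0],[0,0,0],-1],[[0,0,0],[0,0,0],-1],[[0,0,0],[0,0,0],-1],[[0,0,0],[0,0,0],-1],[[0,0,0],[0,0,0],-1],[[0,0,0],[0,0,0],-1],[[0,0,0],[0,0,0],-1],[[0,0,0],[0,0,0],-1]]'
```

```text
time: 9.52
tool_pos: [623.3, -172.3, 92.4]
tcp_rot: [3.142, -0.0, 1.729]
contact_force: [-0.4, 0.6, 0.2]
grip_width: 19.7
finger_force: 30.0
time: 10.35
tool_pos: [624.5, -172.1, 92.4]
tcp_rot: [3.142, 0.0, 1.729]
contact_force: [-0.8, -0.1, -0.0]
grip_width: 19.3
finger_force: 30.0
```

```bash
python3 -m pendant '[[[0.03,0.005,0],[0,0,0],-1],[[0,0,0],[0,0,0],-1],[[0.03,0.005,0],[0,0,0],-1],[[0,0,0],[0,0,0],-1],[[0,0,0],[0,0,0],-1],[[0,0,0],[0,0,0],-1],[[0,0,0],[0,0,0],-1],[[0,0,0],[0,0,0],-1],[[0,0,0],[0,0,0],-1],[[0,0,0],[0,0,0],-1]]'
```

```text
time: 11.18
tool_pos: [625.1, -172.0, 92.3]
tcp_rot: [-3.139, -0.0, 1.729]
contact_force: [-7.5, -0.7, 3.5]
grip_width: 19.6
finger_force: 30.0
```

Contact at −7.5 N, so the vial is home. I'll lower a touch to seat the foot, open and raise.

```bash
python3 -m pendant '[[[0,0,-0.02],[0,0,0],-1],[[0,0,-0.02],[0,0,0],-1],[[0,0,0],[0,0,0],-1],[[0,0,0],[0,0,0],-1],[[0,0,0],[0,0,0],-1],[[0,0,0],[0,0,0],-1],[[0,0,0],[0,0,0],-1],[[0,0,0],[0,0,0],-1],[[0,0,0],[0,0,0],-1],[[0,0,0],[0,0,0],-1]]'
```

```text
time: 12.02
tool_pos: [625.1, -172.1, 91.9]
tcp_rot: [-3.139, -0.0, 1.729]
contact_force: [-9.1, -0.5, 7.6]
grip_width: 19.8
finger_force: 30.0
```

```bash
python3 -m pendant '[[[0,0,0],[0,0,0],-0.2],[[0,0,0],[0,0,0],-0.2],[[0,0,0],[0,0,0],-0.2],[[0,0,0],[0,0,0],-0.2],[[0,0,0.1],[0,0,0],0],[[0,0,0.3],[0,0,0],0],[[0,0,0.5],[0,0,0],0],[[0,0,0.7],[0,0,0],0],[[0,0,0.7],[0,0,0],0],[[0,0,0.7],[0,0,0],0]]'
```

```text
time: 12.85
tool_pos: [626.5, -171.7, 182.9]
tcp_rot: [3.141, 0.0, 1.729]
contact_force: [1.1, 0.1, -0.2]
grip_width: 45.8
finger_force: 0.0
```

```bash
python3 -m pendant '[[[-0.757,0.572,0],[0,0,0],0.3],[[-0.757,0.572,0],[0,0,0],0.3],[[-0.757,0.572,0],[0,0,0],0.3],[[-0.757,0.572,0],[0,0,0],0.3],[[-0.757,0.572,0],[0,0,0],0.3],[[-0.757,0.572,0],[0,0,0],0.3],[[-0.757,0.572,-0.5],[0,0,0],0.3],[[-0.757,0.572,-0.5],[0,0,0],0.3],[[0,0,0],[0,0,0],0.3],[[0,0,0],[0,0,0],0.3]]'
python3 - <<'E'
from h import *
import cv2
s=bot.capture("side")
cv2.imwrite("pics/a5.png",np.hstack([cv2.resize(s[140:220,235:335],(400,320),interpolation=2),cv2.resize(s[165:265,265:390],(400,320),interpolation=2)]))
E
```

```text
time: 13.68
tool_pos: [443.9, -33.8, 151.6]
tcp_rot: [-3.141, -0.0, 1.73]
contact_force: [-0.0, 0.0, 0.1]
grip_width: 59.8
finger_force: 0.0
```

View pics/a5.png

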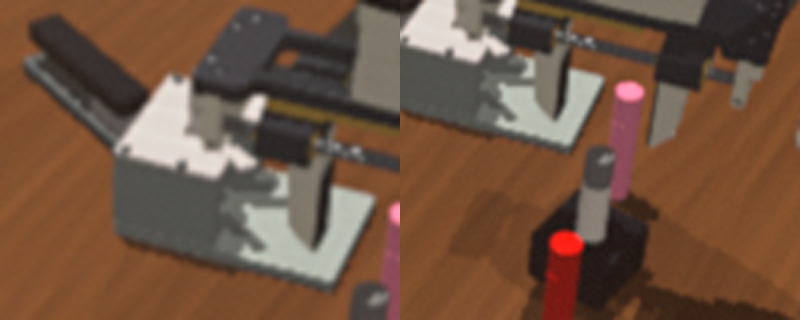

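The right half shows the grey stopper (600,155) below and between the fingertips at (553,105) and (665,130), with red and pink clear. The stand is partly hidden by the gripper, so I'll check the vial after the next move. Descending and gripping now.

```bash
python3 -m pendant '[[[0.02,-0.01,-0.4],[0,0,0],0.1],[[0,0,-0.4],[0,0,0],0],[[0,0,-0.4],[0,0,0],-0.1],[[0,0,-0.4],[0,0,0],-0.2],[[0,0,-0.4],[0,0,0],-0.2],[[0,0,0],[0,0,0],-1],[[0,0,0],[0,0,0],-1],[[0,0,0],[0,0,0],-1],[[0,0,0],[0,0,0],-1],[[0,0,0],[0,0,0],-1]]'
```

```text
time: 14.57
tool_pos: [446.0, -35.1, 92.0]
tcp_rot: [3.14, 0.001, 1.729]
contact_force: [0.7, -0.3, 2.2]
grip_width: 19.6
finger_force: 30.0
```

```bash
python3 -m pendant '[[[0,0,0],[0,0,0],-1],[[0,0,0.3],[0,0,0],-1],[[0,0,0.6],[0,0,0],-1],[[0,0,0.9],[0,0,0],-1],[[0,0,0.9],[0,0,0],-1],[[0,0,0.9],[0,0,0],-1],[[0,0,0.5],[0,0,0],-1],[[0.3,0.6,0],[0,0,0],-1],[[0.5,0.8,0],[0,0,0],-1],[[0.5,0.8,0],[0,0,0],-1]]'
python3 -m pendant '[[[0.7,0.7,0],[0,0,-0.03],-1],[[0.7,0.7,0],[0,0,-0.03],-1],[[0.7,0.7,0],[0,0,-0.03],-1],[[0.7,0.7,0],[0,0,-0.03],-1],[[0.7,0.7,0],[0,0,-0.03],-1],[[0.7,0.5,0],[0,0,-0.03],-1],[[0.3,0.3,0],[0,0,0],-1],[[0,0,0],[0,0,0],-1],[[0,0,0],[0,0,0],-1],[[0,0,0],[0,0,0],-1]]'
python3 - <<'E'
from h import *
import cv2
s=bot.capture("side");t=bot.capture("top")
cv2.imwrite("pics/a6.png",np.hstack([cv2.resize(s[130:200,250:330],(400,350),interpolation=2),cv2.resize(t[165:245,290:350],(300,400),interpolation=2)[:350]]));cv2.imwrite("pics/s6.png",s)
E
```

```text
time: 15.4
tool_pos: [484.6, 31.7, 215.7]
tcp_rot: [3.14, 0.0, 1.727]
contact_force: [0.1, -0.4, -0.0]
grip_width: 19.4
finger_force: 30.0
time: 16.23
tool_pos: [618.5, 159.7, 214.4]
tcp_rot: [-3.141, 0.0, 1.707]
contact_force: [-1.0, 0.3, -0.9]
grip_width: 19.3
finger_force: 30.0
```

View pics/a6.png

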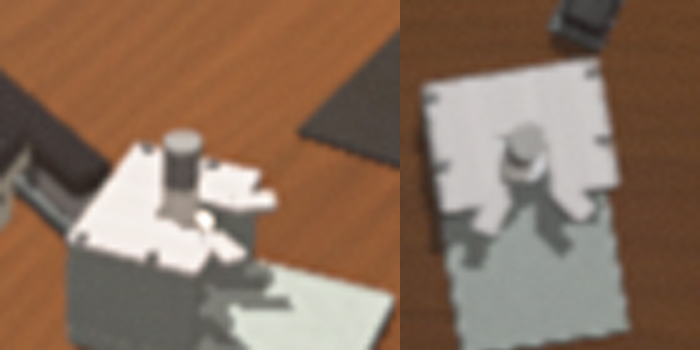

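The vial stands upright in the slot: stopper at (182,160) left and (525,145) right, collar seen under the plate. Now above the empty hole.

```bash
python3 -m pendant '[[[0.08,0.115,0],[0,0,0],-1],[[0.08,0.115,0],[0,0,0],-1],[[0,0,-0.4],[0,0,0],-1],[[0,0,-0.6],[0,0,0],-1],[[0,0,-0.6],[0,0,0],-1],[[0,0,-0.5],[0,0,0],-1],[[0,0,-0.2],[0,0,0],-1],[[0,0,0],[0,0,0],-1],[[0,0,0],[0,0,0],-1],[[0,0,0],[0,0,0],-1]]'
python3 - <<'E'
from h import *
import cv2
s=bot.capture("side");cv2.imwrite("pics/s7.png",s);s0=cv2.imread("pics/side0.png")
o=bot.get_obs();P=o["tool_pos"];print(P)
def proj(X):
    p=bot.camera_params("side");T=np.array(p["camera_from_world"]);f=210/np.tan(np.radians(p["fovy"]/2))
    c=T[:3,:3]@X+T[:3,3];return c[:2]/c[2]*f+[p["cx"],p["cy"]]
def cols(im,X,w=13):
    u,v=proj(np.array(X));v=int(round(v));r=im[v,int(u)-w:int(u)+w+1].astype(int)
    print("proj",round(u,2),v,[(int(u)-w+i,int(x.max()-x.min()),int(x.mean())) for i,x in enumerate(r)])
print("held z foot+15,25,35")
for h in(15,25,35):cols(s,[P[0],P[1],P[2]-82.2+h])
print("orig vial at z 75,85,100 ")
for h in(75,85,100):cols(s0,[623.2,166.6,h])
E
```

```text
time: 17.17
tool_pos: [624.8, 167.2, 146.5]
tcp_rot: [3.139, 0.0, 1.707]
contact_force: [0.6, 0.7, -0.3]
grip_width: 19.5
finger_force: 30.0
[624.80074225 167.20709637 146.57603084]
held z foot+15,25,35
proj 202.22 247 [(189, 86, 107), (190, 86, 108), (191, 90, 107), (192, 87, 107), (193, 90, 109), (194, 95, 107), (195, 94, 111), (196, 67, 122), (197, 26, 143), (198, 19, 151), (199, 22, 152), (200, 21, 152), (201, 21, 150), (202, 21, 151), (203, 22, 148), (204, 21, 145), (205, 20, 139), (206, 15, 131), (207, 7, 123), (208, 4, 122), (209, 4, 122), (210, 4, 120), (211, 3, 120), (212, 4, 120), (213, 4, 121), (214, 3, 120), (215, 4, 119)]
proj 201.78 243 [(188, 95, 117), (189, 94, 113), (190, 89, 109), (191, 86, 107), (192, 86, 106), (193, 87, 105), (194, 89, 106), (195, 78, 111), (196, 43, 131), (197, 22, 148), (198, 19, 151), (199, 21, 153), (200, 21, 154), (201, 20, 152), (202, 22, 151), (203, 20, 148), (204, 21, 144), (205, 18, 136), (206, 11, 128), (207, 4, 122), (208, 4, 123), (209, 5, 123), (210, 4, 122), (211, 5, 117), (212, 8, 106), (213, 14, 119), (214, 20, 143)]
proj 201.33 24
[... 1032 characters left out ...]
 86), (198, 21, 75), (199, 7, 72), (200, 8, 75), (201, 9, 73), (202, 10, 74), (203, 11, 73), (204, 9, 72), (205, 9, 71), (206, 9, 67), (207, 8, 83), (208, 5, 116), (209, 4, 121), (210, 5, 118), (211, 4, 119), (212, 3, 117), (213, 4, 116), (214, 7, 120), (215, 10, 121)]
proj 202.13 240 [(189, 82, 96), (190, 86, 96), (191, 84, 98), (192, 84, 94), (193, 78, 92), (194, 77, 88), (195, 77, 89), (196, 60, 88), (197, 19, 107), (198, 12, 139), (199, 11, 156), (200, 13, 156), (201, 12, 158), (202, 12, 157), (203, 12, 158), (204, 12, 135), (205, 9, 102), (206, 10, 79), (207, 6, 94), (208, 2, 115), (209, 2, 119), (210, 4, 119), (211, 3, 111), (212, 6, 99), (213, 16, 118), (214, 18, 128), (215, 19, 129)]
```

The held tube sits about 1.1 px left of the vial's original axis, so about 2.2 mm off. This agrees with a correction of (−1.6, −1.4) mm. I'll apply that and lower to just inside the mouth.

```bash
python3 -m pendant '[[[-0.053,-0.047,0],[0,0,0],-1],[[0,0,0],[0,0,0],-1],[[0,0,-0.15],[0,0,0],-1],[[0,0,-0.15],[0,0,0],-1],[[0,0,-0.1],[0,0,0],-1],[[0,0,-0.1],[0,0,0],-1],[[0,0,-0.1],[0,0,0],-1],[[0,0,0],[0,0,0],-1],[[0,0,0],[0,0,0],-1],[[0,0,0],[0,0,0],-1]]'
```

```text
time: 18.05
tool_pos: [622.6, 165.7, 127.2]
tcp_rot: [3.141, 0.0, 1.707]
contact_force: [-0.8, -0.2, -0.2]
grip_width: 19.4
finger_force: 30.0
```

```bash
python3 -m pendant '[[[0,0,-0.15],[0,0,0],-1],[[0,0,-0.15],[0,0,0],-1],[[0,0,-0.15],[0,0,0],-1],[[0,0,-0.15],[0,0,0],-1],[[0,0,-0.15],[0,0,0],-1],[[0,0,-0.15],[0,0,0],-1],[[0,0,-0.1],[0,0,0],-1],[[0,0,-0.05],[0,0,0],-1],[[0,0,0],[0,0,0],-1],[[0,0,0],[0,0,0],-1]]'
python3 -m pendant '[[[0,0,-0.03],[0,0,0],-1],[[0,0,0],[0,0,0],-1],[[0,0,-0.02],[0,0,0],-1],[[0,0,0],[0,0,0],-1],[[0,0,0],[0,0,0],-1],[[0,0,0],[0,0,0],-1],[[0,0,0],[0,0,0],-1],[[0,0,0],[0,0,0],-1],[[0,0,0],[0,0,0],-1],[[0,0,0],[0,0,0],-1]]'
```

```text
time: 18.88
tool_pos: [622.6, 165.7, 95.7]
tcp_rot: [3.141, -0.0, 1.707]
contact_force: [-0.3, 1.1, -0.5]
grip_width: 19.3
finger_force: 30.0
time: 19.72
tool_pos: [622.5, 165.7, 94.2]
tcp_rot: [3.142, 0.0, 1.707]
contact_force: [-0.4, 0.4, -0.8]
grip_width: 19.4
finger_force: 30.0
```

Still free, so the floor should be at about 92.

```bash
python3 -m pendant '[[[0,0,-0.03],[0,0,0],-1],[[0,0,0],[0,0,0],-1],[[0,0,-0.03],[0,0,0],-1],[[0,0,0],[0,0,0],-1],[[0,0,-0.02],[0,0,0],-1],[[0,0,0],[0,0,0],-1],[[0,0,0],[0,0,0],-1],[[0,0,0],[0,0,0],-1],[[0,0,0],[0,0,0],-1],[[0,0,0],[0,0,0],-1]]'
```

```text
time: 20.55
tool_pos: [622.6, 165.7, 92.0]
tcp_rot: [3.141, 0.0, 1.707]
contact_force: [-0.9, -0.4, 3.1]
grip_width: 19.2
finger_force: 30.0
```

Floor contact, 3 N. Release and retreat.

```bash
python3 -m pendant '[[[0,0,-0.01],[0,0,0],-1],[[0,0,0],[0,0,0],-0.2],[[0,0,0],[0,0,0],-0.2],[[0,0,0],[0,0,0],-0.2],[[0,0,0],[0,0,0],-0.2],[[0,0,0.1],[0,0,0],0],[[0,0,0.4],[0,0,0],0],[[0,0,0.7],[0,0,0],0],[[0,0,0.8],[0,0,0],0],[[0,0,0.8],[0,0,0],0]]'
python3 -m pendant '[[[0,0,0.5],[0,0,0],0],[[-0.9,-0.3,0.5],[0,0,0],0],[[-0.9,-0.9,0.3],[0,0,0],0],[[-0.8,-0.9,0],[0,0,0],0],[[-0.8,-0.9,0],[0,0,0],0],[[-0.8,-0.9,0],[0,0,0],0],[[-0.5,-0.5,0],[0,0,0],0],[[0,0,0],[0,0,0],0],[[0,0,0],[0,0,0],0],[[0,0,0],[0,0,0],0]]'
python3 - <<'E'
from h import *
import cv2
s=bot.capture("side");t=bot.capture("top");cv2.imwrite("pics/s8.png",s);cv2.imwrite("pics/t8.png",t)
g=cv2.imread("pics/side0.png");d=np.abs(s.astype(int)-g).max(2)
m=(d>40).astype(np.uint8)
n,_,st,c=cv2.connectedComponentsWithStats(m)
for i in range(1,n):
    if st[i,4]>15:print(st[i],c[i].round())
# stopper rows: dark grey unsaturated columns for the 4 rack tubes at stopper mid height, before/after
def proj(X):
    p=bot.camera_params("side");T=np.array(p["camera_from_world"]);f=210/np.tan(np.radians(p["fovy"]/2))
    q=T[:3,:3]@np.array(X)+T[:3,3];return q[:2]/q[2]*f+[p["cx"],p["cy"]]
for X in([607.8,277.3],[615.9,222],[623.3,166.6],[630.6,110.4]):
    u,v=proj(X+[109]);u,v=int(round(u)),int(round(v))
    a=g[v-12:v+16,u-9:u+10];b=s[v-12:v+16,u-9:u+10]
    print(u,v,"mean diff",np.abs(a.astype(int)-b).mean().round(1),"profile v",g[v-8:v+16:2,u].mean(1).astype(int),s[v-8:v+16:2,u].mean(1).astype(int))
E
```

```text
time: 21.38
tool_pos: [622.4, 165.6, 177.2]
tcp_rot: [3.141, 0.0, 1.707]
contact_force: [0.5, -0.4, -0.1]
grip_width: 45.6
finger_force: 0.0
time: 22.22
tool_pos: [482.4, 34.0, 215.4]
tcp_rot: [3.139, 0.0, 1.707]
contact_force: [-0.5, -0.6, 0.1]
grip_width: 45.7
finger_force: 0.0
[  246     0   193   196 12024] [319.  70.]
[437   0   5  16  28] [439.   7.]
[438   0  18  22 230] [447.  10.]
[ 499    4   56   44 1643] [527.  25.]
[  416    73   144   216 16901] [494. 193.]
[548  78  12  10 101] [554.  82.]
[326 167  23  16 141] [339. 173.]
[558 187   2  18  26] [559. 197.]
[290 189   7   8  41] [293. 193.]
[311 210  21  35 340] [324. 228.]
[195 251  10  11  58] [199. 257.]
[206 250   7  10  39] [210. 255.]
[  279   259   281   161 10105] [431. 351.]
[ 424  289   98   69 2761] [475. 323.]
[517 307  23  53 288] [527. 330.]
[543 314  17  17  53] [550. 322.]
[539 320  21  30 186] [549. 336.]
[421 327   5   7  23] [423. 330.]
169 276 mean diff 2.0 profile v [ 89  87  88 155 167 168 169  98  68  70  68  91] [ 92  87  89 157 170 170 173  99  71  72  69  94]
186 255 mean diff 2.7 profile v [ 90  90  88 149 166 165 168 101  72  71  71 113] [ 91  90  88 153 168 169 171 103  74  75  72 116]
202 236 mean diff 4.5 profile v [ 93  95  88 122 164 164 157  79  75  74  70 122] [ 95  96  88 124 167 167 162  79  73  75  72 118]
216 219 mean diff 2.0 profile v [ 89  90  89 115 162 163 141  72  70  71  77 125] [ 90  90  92 117 164 166 143  73  73  71  78 126]
```

In the side image, the done tube's top is at the same height and place as the vial's was, the collar is gone, and the bystanders I can see are unmoved. Handing in.

```bash
python3 -c "
from plant import bot
print(bot.close_job())"
```

```text
the job is handed in; nothing more can be done
None
```

The job is handed in at about 22 s: the vial is fully home in the stand's slot with its collar under the plate and released, and the finished tube is on the floor of the rack hole the vial left.

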